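Switch the cell feeder over to the other tray

TASK

On the battery-cell feeder, rock the seesaw gate over its pivot by pressing its raised wing down with a fingertip until it rests on its other stop; then push the tab of the magazine's shut-off slide fully to the robot's left with a fingertip, so that all four cells run down that other chute into its tray. Open the slide only after the gate is over, leave the cells to run by themselves without touching them, lift nothing, and leave the other things on the bench where they are.

Things in the scene. Friction and masses are not known exactly. Their poses are not given: they have to be found in the camera images.
- feeder: Battery-cell feeder fixed to the bench: grey base plate 130 x 600 x 8 mm (x, y, z) carrying tray, chute, seesaw gate under an upright magazine, chute, tray in a row along y. Origin on the bench under the middle (the gate's pivot); y along the row to the left tray as the robot sees it, x away from the robot. Bearing plates and shoulders reach 51 mm to x, 45 mm to y, 140 mm high; the gate's tumbler weight (50 mm disc, 190 mm high) sways behind.
- magazine (a point): Middle of the magazine's open top, 227 mm above the bench. The magazine, with an upright sight slot in its near and far end, is 75 mm (feeder x) by 27 mm (y) outside and stands over the gate's middle from 136 mm up.
- tray_left (a point): Middle of the left tray's inner floor, 12 mm above the bench. Black tray, about 95 mm (y) by 82 mm (x) inside, walls up to 57 mm high, at the foot of the left chute.
- tray_right (a point): The same for the right tray.
- gate (a joint): Seesaw gate's angle in rad about feeder x, between stops at -0.2 and +0.2. Positive: left (+y) wing up, cells would run to the right tray; negative: right wing up, cells to the left tray. It starts on either stop; a tumbler weight on its shaft holds it there (a little under 1 N at a wing's end moves it) and tips it over once past level.
- gate_left (a point): Point on the gate's upper face, left wing, 115 mm from the pivot, 15 mm from the wing's end, mid-width: a place to press. The gate is one aluminium trough 260 mm long (y), 71.5 mm wide inside, flanges 10 mm high; pivot 80 mm above the bench, floor 6 mm above the pivot. This point is 109 mm above the bench when up, 63 mm when down.
- gate_right (a point): The same point on the right wing (115 mm from the pivot to feeder -y).
- slide (a joint): Travel (m) of the steel shut-off slide under the magazine: 0 shut (start), 0.028 fully open. It moves along feeder +y (to the left), stays where it is left, and takes some 2 to 3 N.
- tab (a point): Middle of the slide's upright thumb tab, 161 mm above the bench, on the robot's side of the magazine (81 mm from its middle to feeder -x). The tab is 26 mm (x), 4 mm thick (y) and stands from 134 to 175 mm above the bench, with free air beside and below it; its right (-y) face is pushed to the left to open.
- cell1: Cylindrical battery cell, 21 mm diameter, 70 mm long, about 70 g, lying with its axis (own x) along feeder x; number 1 from the bottom of the stack of four in the magazine. Origin at its centre.
- cell2: Cylindrical battery cell, 21 mm diameter, 70 mm long, about 70 g, lying with its axis (own x) along feeder x; number 2 from the bottom of the stack of four in the magazine. Origin at its centre.
- cell3: Cylindrical battery cell, 21 mm diameter, 70 mm long, about 70 g, lying with its axis (own x) along feeder x; number 3 from the bottom of the stack of four in the magazine. Origin at its centre.
- cell4: Cylindrical battery cell, 21 mm diameter, 70 mm long, about 70 g, lying with its axis (own x) along feeder x; number 4 from the bottom of the stack of four in the magazine. Origin at its centre.
- cutters: Bystander: flush cutters lying flat, 155 mm long, 12 mm high. Origin under the middle; x along the length to the jaws.
- knife: Bystander: slim aluminium craft knife lying flat, 155 mm long, 10 mm thick. Origin under the handle's middle; x to the blade.
- board: Bystander: green circuit board 95 x 62 mm on a black block, 20 mm high overall. Origin under its middle.
- driver: Bystander: black-handled screwdriver lying flat, 160 mm long, 26 mm thick. Origin under its middle; x to the blade.
- cleaner: Bystander: dark round tip-cleaner pot, 68 mm across, 45 mm high. Origin under its middle.
- reel: Bystander: solder reel on a steel stand, foot 100 x 110 mm, 87 mm high. Origin under the foot's middle.
- rack: Bystander: black holder 64 x 34 mm with two spare cells standing in it, 71 mm high. Origin under its middle.
There are look-alikes about, which are no part of the job. Leave any orange, turquoise or yellow look-alike of the cell4 alone.

How it is judged:
By the outcome, as a careful person would: the job done as asked, in the order asked, and still so for the second after the job is handed in, with the robot touching nothing.
It also fails if it takes over 42 s, if anything falls off the work surface, if the arm or the gripper's body presses on something with over 40 N, if the wrist force passes 120 N, or if a joint passes its speed limit or range.

ROBOT

A 7-joint arm with a two-finger parallel gripper is mounted at the origin on the work surface. World frame = base frame: x ahead of the robot, y to its left, z up, the work surface at z = 0. Lengths are in m, angles in rad, forces in N, time in s.
With the tool pointing down it reaches from about 0.425 to 0.925 m from the base axis. Payload 6.8 kg.
Tool frame: the origin (TCP) lies midway between the tips of the shut fingers; the grasp point (between the pads) lies 19 mm behind it; z points along the fingers, y is the line along which they close (so a half turn about z gives the same grasp; the last joint's range is limited). The gripper opens to 85 mm and grips with 20 to 120 N. Pads are 22 mm wide; open, the fingers measure 114 mm over their backs; the gripper's body (76 mm by 85 mm) begins 54 mm behind the grasp point. The pads swing forward as they close: fully open they stand 13 mm farther back than shut.
Start: joints at [-1.404, 0.477, 0.022, 1.555, -0.011, 1.109, -0.083], TCP at [0.183, 0.65, 0.231] pointing down, gripper open.
Joint ranges: [-2.96, 2.96], [-0.34, 2.1], [-1.41, 1.46], [0.24, 2.44], [-1.37, 4.51], [0.17, 1.92], [-2.96, 2.96]. Speed limits (rad/s): [2.39, 2.39, 3.14, 3.14, 3.14, 3.14, 3.14].

INTERFACE

Orientations are given as a rotation vector (axis times angle).
In Python, from bench import r gives the robot as it stands. The module is installed in compiled form; this text tells all that it offers.
- The arm moves only by the tool apply_moves, never from a script. Its argument "rows" is a list of rows, each a list of 6 numbers: the shift along the tool's x, y, z scaled (see below), then the turn, a rotation vector about the tool's x, y, z scaled (see below). A call has 1 to 5 rows; each row is the pose to reach, as a shift and turn from the pose commanded when the call began, along the tool's axes at that moment; what a row does not reach only later rows make up. The controller multiplies each number of a shift by 0.25 m and each number of a turn by 90 degrees. A row lasts 1/8 s, in which the tool goes at most 62.5 mm and 10.7 degrees, less where a joint would pass 70% of its speed; a pose out of reach is approached as far as the arm can. A call with a number of a shift or a turn outside -1 to 1 is refused whole. A call with a gripper value outside its range is refused whole. "claw" is the opening, from 0 (shut) to 1 (fully open), set as the call begins (left out, the last holds). The fingers move at their own pace and stop on an object; "newtons" is the grip in N (left out, the last holds). Time passes only in rows, so rows that repeat a pose let the fingers close. It gives the time, the measured TCP pose, the force, the opening and the grip force at its end, in the units of the state.
- r.get_obs(): the state, without advancing time (a new reading comes with each control period).
- r.grab_frame(name): name is "side" or "top" or "wrist"; returns a dict with "pixels" (480x640x3 uint8, red, green, blue), "intrinsics" (3x3 intrinsics, pixels), "eye" and "attitude" of the camera in the world. Camera axes: x right, y up, looking along -z (the intrinsics and any distortion apply to the point x, -y, -z); pixel columns grow to the right and rows downward; lengths in m; the calibration is good to about 2 mm. A picture is of the moment at which its call begins. There is no depth.
- r.hand_in(): hands the job in; it is judged then, once.
Trained networks look in a picture, given as the dict that the camera call returned (one of the last four; its "shot" number tells which), for a name from the list of things; names that differ only in an ending like _2 or _b are one class to them, and where a whole thing is asked for, a point or a joint stands for the part that bears it (a point fixed in the world has none). Each returns a list of dicts, best first, with "conf" (0 to 1); they miss things now and then, are a little off and sometimes report something else, mostly with a low value. They report only what shows in the picture. A call takes as long as a camera call. They do not tell look-alikes from the thing itself.
- r.search_frame(picture, thing): "rect" ([left, top, width, height] in pixels, round what is visible of it).
- r.outline_of(picture, thing): "pixels" (480x640 bool, what is visible of it) and "rect" ([left, top, width, height] in pixels, round what is visible of it).
- r.landmark_of(picture, thing): "point" ([column, row] in pixels: a listed point, or the origin of a listed thing).
The state is a dict: "clock": time; "joints": joint angles; "qvel": joint speeds; "tau": joint torques, N m; "tcp_pos": TCP position; "orientation": TCP orientation; "contact_force": force on the tool from outside, world axes, zero at the start; "moment": the same for the moment, N m; "grip_width": finger opening in m; "gripper_force": force on a finger pad.
Only numpy, scipy, OpenCV 4.12 (cv2) and the standard library are available. Lean on these libraries where they do the work, as an engineer would, in place of code of your own. Each camera call takes 0.05 s, during which the arm holds its last target. There are 200 camera calls.

## Working session

There is one attempt and no reset: what is moved stays moved. The work goes in short steps, Python scripts to look and compute and a tool call to move; the robot and the scene stay as the last step left them, time stands still between calls to the robot, and variables do not carry over. Pictures are saved under pics/ and viewed, at most 10 in all, crops included, and the job is handed in when it is done.

Besides the shell and the picture viewer there is one more tool, called as a command line: name --pt "numbers of a row" for each row, then --argument value for the rest. apply_moves: Moves the arm, as the interface text tells. Its arguments: {"type":"object","properties":{"rows":{"type":"array","items":{"type":"array","items":{"type":"number"}}},"claw":{"type":"number"},"newtons":{"type":"number"}},"required":["rows"]}

```bash
mkdir -p pics
cat > h.py <<'E'
import numpy as np, cv2
from scipy.spatial.transform import Rotation as R
from scipy.optimize import least_squares
from bench import r
def att(f):
    a=np.array(f["attitude"],float)
    return a if a.shape==(3,3) else R.from_rotvec(a).as_matrix()
def proj(f,P):
    p=(np.atleast_2d(P)-np.array(f["eye"]))@att(f)
    K=np.array(f["intrinsics"]); q=np.c_[p[:,0]/-p[:,2],-p[:,1]/-p[:,2]]
    return q*[K[0,0],K[1,1]]+K[:2,2]
def save(f,n): cv2.imwrite("pics/"+n,f["pixels"][:,:,::-1])
E
python3 - <<'E'
from h import *
for n in ("side","top"):
    f=r.grab_frame(n); save(f,n+"1.png"); print(n,[k for k in f],np.round(f["eye"],3),np.array(f["attitude"]).round(3).tolist(),np.array(f["intrinsics"]).round(1).tolist())
    for t in ("feeder","magazine","tray_left","tray_right","gate_left","gate_right","tab"):
        print(t,[(np.round(d["point"],1).tolist(),round(d["conf"],2)) for d in r.landmark_of(f,t)[:3]])
print(r.get_obs())
E
```

```text
side ['pixels', 'intrinsics', 'eye', 'attitude', 'shot'] [ 0.304 -0.473  0.84 ] [0.695, -0.193, -0.522] [[459.2, 0.0, 322.6], [0.0, 459.2, 241.1], [0.0, 0.0, 1.0]]
feeder [([326.6, 317.1], 0.77), ([356.5, 343.9], 0.17)]
magazine [([321.9, 247.8], 0.85), ([333.1, 451.3], 0.5)]
tray_left [([270.2, 240.7], 0.59)]
tray_right [([294.4, 250.0], 0.69), ([396.3, 409.6], 0.64)]
gate_left []
gate_right [([352.5, 347.5], 0.92)]
tab [([286.9, 290.4], 0.82)]
top ['pixels', 'intrinsics', 'eye', 'attitude', 'shot'] [0.444 0.047 1.28 ] [0.095, -0.113, -1.574] [[465.2, 0.0, 315.1], [0.0, 465.2, 235.2], [0.0, 0.0, 1.0]]
feeder [([337.1, 249.3], 0.79)]
magazine [([344.9, 239.5], 0.93)]
tray_left [([249.0, 250.4], 0.71)]
tray_right [([430.8, 246.6], 0.77)]
gate_left [([300.2, 247.1], 0.86)]
gate_right [([386.3, 243.9], 0.94)]
tab [([348.2, 274.4], 0.59)]
{'clock': 0.8, 'joints': array([-1.40408167,  0.47698136,  0.02235125,  1.55537603, -0.01149642,
        1.10928684, -0.08309609]), 'qvel': array([-0.00078656,  0.00095474,  0.00062479,  0.0010206 , -0.00040409,
       -0.00037585, -0.00050806]), 'tau': array([-1.23586284e-03, -5.96268547e+01,  1.60576142e+00, -2.81534636e+01,
        1.24756544e-02,  1.70047151e-03,  1.37305651e-05]), 'tcp_pos': array([0.18314648, 0.64971321, 0.23132961]), 'orientation': array([-4.30273250e-01, -3.11195867e+00, -1.22798341e-04]), 'contact_force': array([-0.12011765,  0.37861333, -0.62501223]), 'moment': array([-0.03466482, -0.00093903, -0.03032798]), 'gripper_force': 0.0, 'grip_width': 0.08525545776606913}
```

View pictures.

View pics/side1.png

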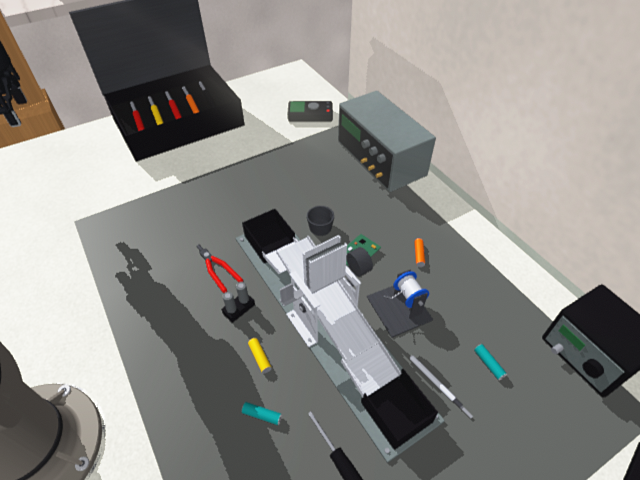

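View pics/top1.png

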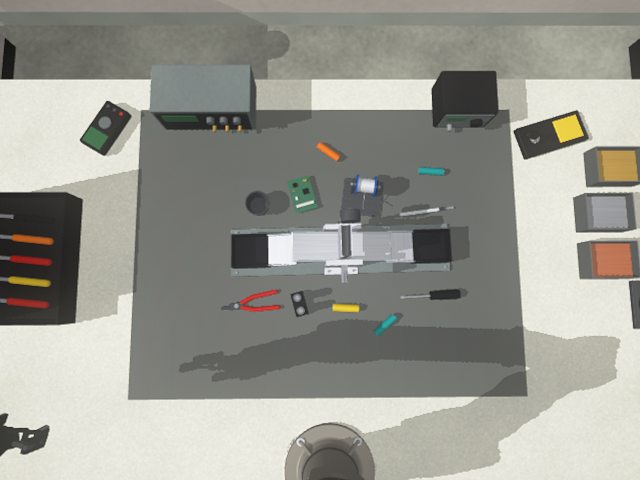

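```bash
cat > fit.py <<'E'
from h import *
# fit feeder pose (x,y,yaw) and gate sign to landmarks
def pts(s):
    c,n=np.cos(.2*s),np.sin(.2*s)
    L=lambda y:np.array([0,y*c-6e-3*n,.08+y*n+.006*c])
    return {"feeder":[0,0,0],"magazine":[0,0,.227],"gate_left":L(.115),"gate_right":L(-.115),"tab":[-.081,0,.161]}
obs=[]
for n in ("side","top"):
    f=r.grab_frame(n)
    for t in pts(1):
        d=r.landmark_of(f,t)
        if d and d[0]["conf"]>.5: obs.append((f,t,d[0]["point"]))
def w(p,P): return R.from_euler("z",p[2]).apply(P)+[p[0],p[1],0]
for s in (1,-1):
    def res(p): return np.concatenate([(proj(f,w(p,pts(s)[t]))[0]-q) for f,t,q in obs])
    o=least_squares(res,[.45,0,0],loss="soft_l1",f_scale=3)
    print(s,o.cost,o.x.round(4)); 
    for (f,t,q),e in zip(obs,res(o.x).reshape(-1,2)): print("  ",f["shot"],t,e.round(1))
E
python3 fit.py
```

```text
1 24.303347081298067 [ 0.5715 -0.0342  0.0318]
   3 feeder [-0.3  2.2]
   3 magazine [2.5 1.2]
   3 gate_left [ 1.5 -2. ]
   3 gate_right [-1.8 -2.5]
   3 tab [0.  1.9]
   4 feeder [-1.8  1.4]
   4 magazine [ 0.6 -0.6]
   4 gate_left [-3.7  1.3]
   4 gate_right [ 1.5 -0.5]
-1 88.5250322262313 [ 0.5721 -0.0332 -0.0071]
   3 feeder [-0.3  1.8]
   3 magazine [2.5 0.7]
   3 gate_left [3.8 9.6]
   3 gate_right [ -3.1 -15.2]
   3 tab [-0.8  0.2]
   4 feeder [-2.2  1.2]
   4 magazine [ 0.2 -0.9]
   4 gate_left [-4.5  1.3]
   4 gate_right [ 3.  -0.9]
```

```bash
cat > ov.py <<'E'
from h import *
P=np.array([.5715,-.0342]); 
out=[]
for n in ("side","top"):
    f=r.grab_frame(n); im=cv2.resize(f["pixels"][:,:,::-1],None,fx=4,fy=4,interpolation=cv2.INTER_CUBIC)
    def w(a,yaw=.0318): return R.from_euler("z",yaw).apply(a)+[*P,0]
    def poly(a,c,cl=True): cv2.polylines(im,[np.int32(proj(f,w(np.array(a,float)))*4+1.5)],cl,c,1)
    poly([[x,y,.008] for x,y in((-.065,-.3),(.065,-.3),(.065,.3),(-.065,.3))],(0,255,255))
    poly([[x,y,.227] for x,y in((-.0375,-.0135),(.0375,-.0135),(.0375,.0135),(-.0375,.0135))],(0,0,255))
    poly([[x,.0,z] for x,z in((-.094,.134),(-.068,.134),(-.068,.175),(-.094,.175))],(255,0,255))
    for s,c in((1,(0,200,0)),(-1,(255,100,0))):
        q=[(x,y*np.cos(.2)-.006*s*np.sin(.2),.08+y*s*np.sin(.2)+.006) for x,y in((-.036,-.13),(.036,-.13),(.036,.13),(-.036,.13))]
        poly(q,c)
    m=(proj(f,w(np.zeros((1,3))))[0]*4).astype(int); h=300 if n=="top" else 500
    c=im[max(0,m[1]-h-100):m[1]+h-100,m[0]-400 if n=="side" else m[0]-480:m[0]+400 if n=="side" else m[0]+480]
    s=min(800/c.shape[1],600/c.shape[0]); cv2.imwrite(f"pics/ov_{n}.png",cv2.resize(c,None,fx=s,fy=s,interpolation=cv2.INTER_AREA))
E
python3 ov.py
```

```text
(no output)
```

View pics/ov_side.png

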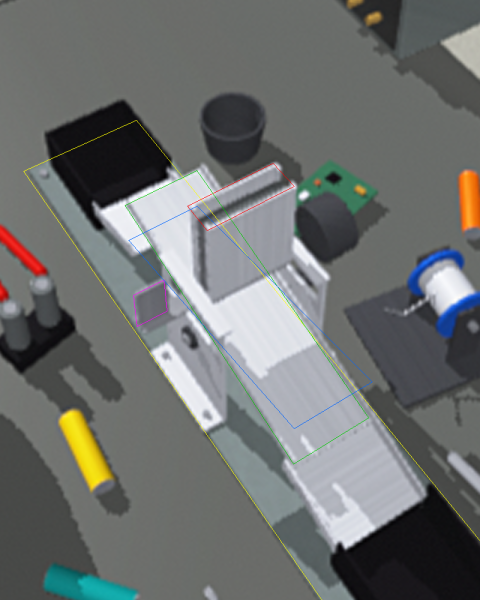

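View pics/ov_top.png

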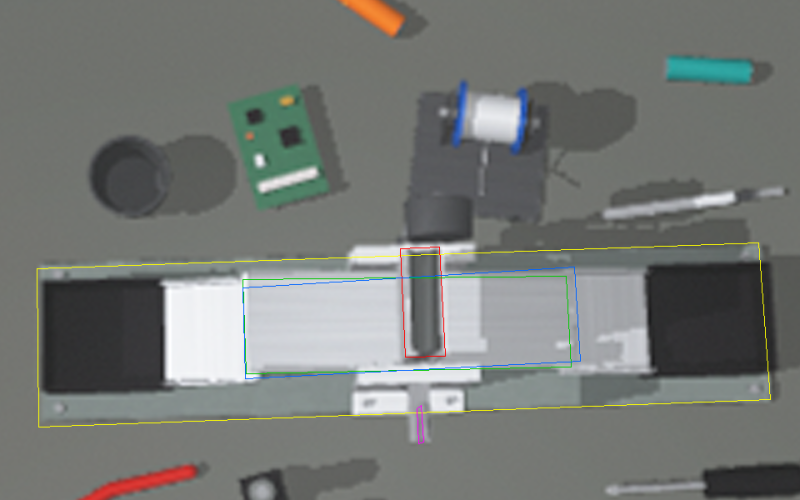

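The left wing is up: the green outline, which is gate +0.2, fits the side crop at (205,165) and (290,460). The magenta outline matches the tab at (150,303). The loose orange, yellow and turquoise cells are look-alikes lying on the bench, and I'm leaving them alone. Next I refine the yaw and compute the moves.

```bash
cat > fit2.py <<'E'
from h import *
c,n=np.cos(.2),np.sin(.2)
L=lambda y:np.array([0,y*c-.006*n,.08+y*n+.006*c])
M={"feeder":[0,0,0],"magazine":[0,0,.227],"gate_left":L(.115),"gate_right":L(-.115),"tab":[-.081,0,.161],"tray_left":None,"tray_right":None}
obs=[]
for k in ("top","side","top","side"):
    f=r.grab_frame(k)
    for t in M:
        if k=="side" and "tray" in t: continue
        d=r.landmark_of(f,t)
        if d and d[0]["conf"]>.5: obs.append((f,t,d[0]["point"]))
def loc(t,p): return M[t] if M[t] is not None else [0,p[3]*(1 if "left" in t else -1),.012]
w=lambda p,P:R.from_euler("z",p[2]).apply(P)+[p[0],p[1],0]
res=lambda p:np.concatenate([(proj(f,w(p,loc(t,p)))[0]-q) for f,t,q in obs])
o=least_squares(res,[.57,-.03,0,.24],loss="soft_l1",f_scale=2,x_scale=.1)
print(o.x.round(4)); p=o.x
for k,a in {"gl":L(.118),"tab":[-.086,0,.157]}.items(): print(k,w(p,a).round(4))
E
python3 fit2.py
cat > go.py <<'E'
import sys; from h import *
o=r.get_obs(); T=np.array(eval(sys.argv[1])); q=R.from_rotvec(o["orientation"])
print("units",(q.inv().apply(T-o["tcp_pos"])/.25).round(4),"y-axis deg",np.degrees(np.arctan2(*q.as_matrix()[[1,0],1])).round(2))
E
python3 go.py "[.566,.082,.231]"
```

```text
[ 0.5726 -0.0356  0.0188  0.2432]
gl [0.5705 0.0788 0.1093]
tab [ 0.4866 -0.0372  0.157 ]
units [-2.0901e+00 -1.7698e+00  1.1000e-03] y-axis deg 74.25
```

apply_moves --pt "-0.7 -0.59 0 0 0 0" --pt "-0.7 -0.59 0 0 0 0" --pt "-0.7 -0.59 0 0 0 0" --pt "-0.7 -0.59 0 0 0 0" --claw 0

```text
clock: 3.4
tcp_pos: [0.3136, 0.4574, 0.2316]
orientation: [0.435, 3.111, -0.0]
contact_force: [1.1, 0.1, -0.3]
grip_width: 0.0122
gripper_force: 0.0
```

apply_moves --pt "-0.7 -0.59 0 0 0 0" --pt "-0.7 -0.59 0 0 0 0" --pt "-0.7 -0.59 0 0 0 0" --pt "-0.7 -0.59 0 0 0 0"

```text
clock: 3.9
tcp_pos: [0.4416, 0.2678, 0.2317]
orientation: [0.435, 3.111, 0.0]
contact_force: [0.1, 1.2, -0.9]
grip_width: 0.0001
gripper_force: 0.0
```

apply_moves --pt "-0.69 -0.59 0 0 0 -0.188" --pt "-0.69 -0.59 0 0 0 -0.188" --pt "-0.69 -0.59 0 0 0 -0.188" --pt "-0.69 -0.59 0 0 0 -0.188" --pt "-0.69 -0.59 0 0 0 -0.188"

```text
clock: 4.53
tcp_pos: [0.5677, 0.0772, 0.2315]
orientation: [-0.021, 3.14, -0.003]
contact_force: [-0.4, 1.0, -0.8]
grip_width: -0.0001
gripper_force: 0.0
```

```bash
python3 go.py "[.5705,.082,.125]"; python3 fit2.py; python3 -c "
from h import *
f=r.grab_frame('side');save(f,'s2.png');o=r.get_obs();print(o['tcp_pos'],o['grip_width'],o['clock'],proj(f,o['tcp_pos']))"
```

```text
units [-0.0108  0.0198  0.4261] y-axis deg 90.75
[ 0.5754 -0.035   0.0186  0.2495]
gl [0.5733 0.0794 0.1093]
tab [ 0.4894 -0.0366  0.157 ]
[0.56598444 0.08201876 0.23128367] 0.0001482372615491834 5.975 [[288.83783981 207.58216444]]
```

View pics/s2.png

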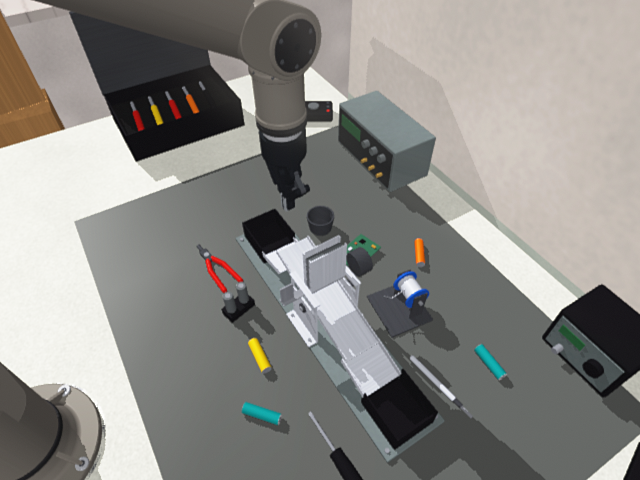

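The side picture shows the shut fingertip at (289,207), above the raised left wing. I'm going down and pressing.

apply_moves --pt "-0.015 0.0 0.2 0 0 0" --pt "-0.015 0.0 0.4 0 0 0" --pt "-0.015 0.0 0.46 0 0 0" --pt "-0.015 0.0 0.5 0 0 0" --pt "-0.015 0.0 0.54 0 0 0"

```text
clock: 6.6
tcp_pos: [0.5711, 0.0824, 0.0974]
orientation: [-0.032, 3.139, 0.001]
contact_force: [0.8, 0.0, 0.3]
grip_width: -0.0001
gripper_force: 0.2
```

apply_moves --pt "0 0 0.03 0 0 0" --pt "0 0 0.06 0 0 0" --pt "0 0 0.09 0 0 0" --pt "0 0 0.11 0 0 0" --pt "0 0 0.11 0 0 0"

```text
clock: 7.22
tcp_pos: [0.5694, 0.082, 0.0683]
orientation: [0.032, -3.141, 0.0]
contact_force: [0.4, 0.3, 0.1]
grip_width: 0.0004
gripper_force: 0.0
```

apply_moves --pt "0 0 0 0 0 0" --pt "0 0 0 0 0 0" --pt "0 0 0 0 0 0"

```text
clock: 7.6
tcp_pos: [0.5699, 0.0821, 0.069]
orientation: [-0.032, 3.141, 0.0]
contact_force: [0.2, -0.2, -0.2]
grip_width: -0.0004
gripper_force: 0.0
```

apply_moves --pt "0 0 -0.25 0 0 0" --pt "0 0 -0.5 0 0 0" --pt "0 0 -0.78 0 0 0" --pt "0 0 -0.78 0 0 0"

```text
clock: 8.1
tcp_pos: [0.5724, 0.0823, 0.2692]
orientation: [-0.032, 3.132, 0.004]
contact_force: [0.4, 0.5, 0.5]
grip_width: 0.0001
gripper_force: 0.0
```

```bash
python3 go.py "[.488,-.085,.263]"; python3 -c "
from h import *
f=r.grab_frame('side');c=f['pixels'][180:460,200:460,::-1];cv2.imwrite('pics/s3.png',cv2.resize(c,None,fx=2.14,fy=2.14,interpolation=cv2.INTER_CUBIC))"
```

```text
units [ 0.3512 -0.6623  0.0197] y-axis deg 91.15
```

View pics/s3.png

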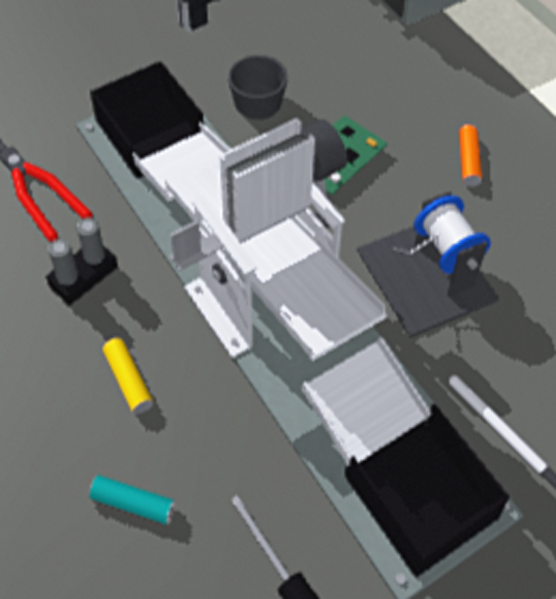

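The gate is over: its right wing now stands up at (340,330) in the crop. Next is the tab.

apply_moves --pt "0.36 -0.66 0 0 0 0" --pt "0.36 -0.66 0 0 0 0" --pt "0.36 -0.66 0 0 0 0" --pt "0.36 -0.66 0 0 0 0" --pt "0.36 -0.66 0 0 0 0"

```text
clock: 8.78
tcp_pos: [0.4828, -0.0842, 0.2629]
orientation: [0.032, -3.14, -0.001]
contact_force: [-0.3, -0.8, 0.1]
grip_width: -0.0002
gripper_force: 0.0
```

apply_moves --pt "0 0 0.2 0 0 0" --pt "0 0 0.4 0 0 0" --pt "0 0 0.44 0 0 0" --pt "0 0 0.44 0 0 0"

```text
clock: 9.28
tcp_pos: [0.4836, -0.0839, 0.1538]
orientation: [0.034, -3.14, 0.0]
contact_force: [0.3, -0.1, 0.3]
grip_width: -0.0003
gripper_force: 0.0
```

```bash
python3 go.py "[.486,-.025,.157]"; python3 -c "
from h import *
for n in ('side','top'):
  f=r.grab_frame(n);o=r.get_obs();print(o['tcp_pos'],proj(f,o['tcp_pos']),[(d['point'],d['conf']) for d in r.landmark_of(f,'tab')[:2]])
  c=f['pixels'][230:350,230:390,::-1] if n=='side' else f['pixels'][200:320,270:430,::-1]
  cv2.imwrite('pics/p4%s.png'%n,cv2.resize(c,None,fx=5,fy=5,interpolation=cv2.INTER_CUBIC))"
```

```text
units [-0.0149  0.2355 -0.0129] y-axis deg 91.26
[ 0.4843128  -0.08424239  0.15477459] [[295.6273193  314.17345507]] [([285.7, 290.2], 0.51)]
[ 0.48463244 -0.08456218  0.15542803] [[364.35743044 279.75196239]] [([342.4, 277.8], 0.6)]
```

View pics/p4side.png

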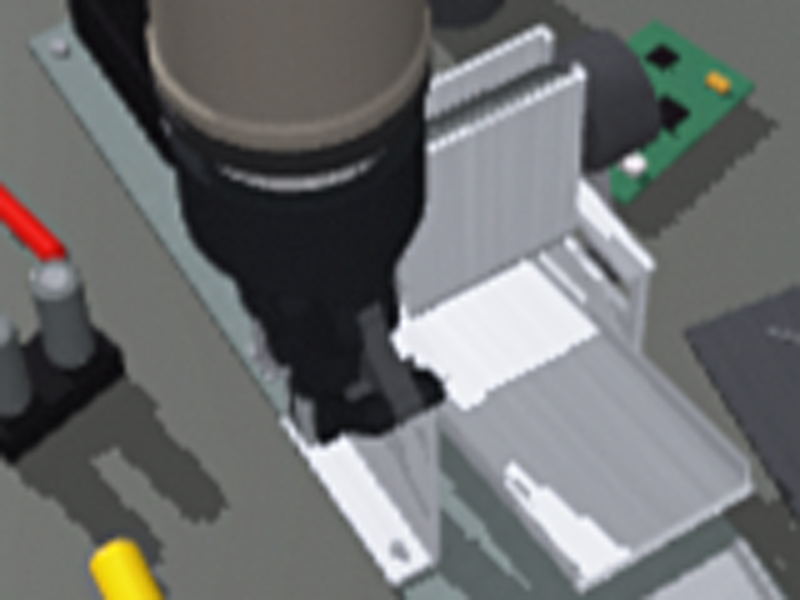

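The fingertip stands to the right of the tab and clear of the magazine. I'm pushing left in stages.

apply_moves --pt "0 0.06 0 0 0 0" --pt "0 0.1 0 0 0 0" --pt "0 0.13 0 0 0 0" --pt "0 0.15 0 0 0 0" --pt "0 0.17 0 0 0 0"

```text
clock: 10.1
tcp_pos: [0.4823, -0.0425, 0.1539]
orientation: [-0.031, 3.141, -0.001]
contact_force: [-0.1, -3.3, 2.1]
grip_width: -0.0002
gripper_force: 1.2
```

apply_moves --pt "0 0.015 0 0 0 0" --pt "0 0.03 0 0 0 0" --pt "0 0.04 0 0 0 0" --pt "0 0.04 0 0 0 0"

```text
clock: 10.6
tcp_pos: [0.4819, -0.0317, 0.1536]
orientation: [0.033, -3.141, -0.001]
contact_force: [-0.5, 0.5, -1.5]
grip_width: 0.0001
gripper_force: 0.0
```

Contact was about 3 N, as expected for the slide. I keep pushing until the stop shows in the force.

apply_moves --pt "0 0.015 0 0 0 0" --pt "0 0.025 0 0 0 0" --pt "0 0.025 0 0 0 0"

```text
clock: 10.98
tcp_pos: [0.4818, -0.0258, 0.1537]
orientation: [0.033, -3.141, -0.0]
contact_force: [-0.4, -0.3, -0.1]
grip_width: 0.0
gripper_force: 0.1
```

apply_moves --pt "0 0.01 0 0 0 0" --pt "0 0.02 0 0 0 0" --pt "0 0.02 0 0 0 0"

```text
clock: 11.35
tcp_pos: [0.4817, -0.0246, 0.1538]
orientation: [-0.027, 3.141, -0.006]
contact_force: [0.5, -11.1, 0.1]
grip_width: -0.0001
gripper_force: 5.8
```

The force jumped to 11 N, so the slide is at its end stop. I'm backing off and lifting clear.

apply_moves --pt "0 -0.06 0 0 0 0" --pt "0 -0.14 0 0 0 0" --pt "0.1 -0.16 -0.2 0 0 0" --pt "0.2 -0.16 -0.4 0 0 0" --pt "0.2 -0.16 -0.6 0 0 0"

```text
clock: 11.98
tcp_pos: [0.4308, -0.0624, 0.3051]
orientation: [0.031, -3.141, -0.002]
contact_force: [2.1, -0.5, -0.2]
grip_width: 0.0001
gripper_force: 0.0
```

apply_moves --pt "0.1 -0.25 0 0 0 0" --pt "0.1 -0.5 0 0 0 0" --pt "0.1 -0.75 0 0 0 0" --pt "0.1 -0.75 0 0 0 0" --pt "0.1 -0.75 0 0 0 0"

```text
clock: 12.6
tcp_pos: [0.4114, -0.2497, 0.3036]
orientation: [0.031, -3.141, -0.001]
contact_force: [0.1, 0.8, -0.4]
grip_width: -0.0002
gripper_force: 0.0
```

```bash
python3 -c "
from h import *
a=r.grab_frame('side');b=r.grab_frame('top')
for f in (a,b):
  for t in ('cell1','tab'): print(t,[(np.round(d['point']).tolist(),round(d['conf'],2)) for d in r.landmark_of(f,t)[:9]])
x=cv2.resize(a['pixels'][190:440,210:460,::-1],(400,400),interpolation=cv2.INTER_CUBIC)
y=cv2.resize(b['pixels'][160:320,220:460,::-1],(600,400),interpolation=cv2.INTER_CUBIC)[:,:400]
cv2.imwrite('pics/s5.png',np.hstack([x,y]))"
```

```text
cell1 [([262.0, 410.0], 0.81), ([261.0, 357.0], 0.72), ([489.0, 360.0], 0.62), ([421.0, 250.0], 0.61)]
tab [([240.0, 307.0], 0.59)]
cell1 [([387.0, 324.0], 0.79), ([247.0, 253.0], 0.73), ([256.0, 253.0], 0.71), ([431.0, 172.0], 0.71), ([343.0, 307.0], 0.56), ([236.0, 252.0], 0.5), ([254.0, 248.0], 0.5), ([326.0, 152.0], 0.44)]
tab [([334.0, 278.0], 0.79)]
```

View pics/s5.png

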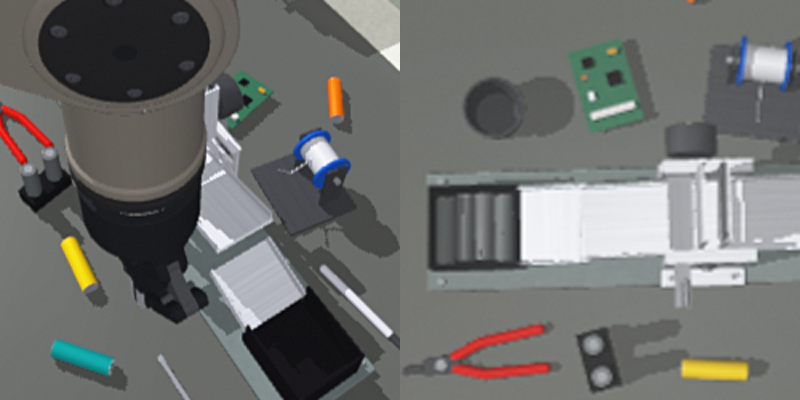

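The top crop shows what look like four cells side by side in the left tray, at about (443–502,228), and an open slide. I'll check once more with an enlarged crop.

```bash
python3 -c "
from h import *
b=r.grab_frame('top')
x=cv2.resize(b['pixels'][222:282,225:365,::-1],(800,343),interpolation=cv2.INTER_CUBIC)
cv2.imwrite('pics/s6.png',cv2.convertScaleAbs(x,alpha=1.6))"
```

```text
(no output)
```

View pics/s6.png

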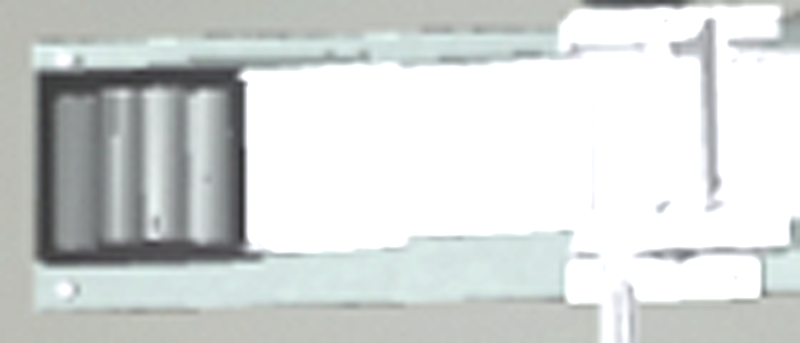

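Four cells lie in the left tray, at columns 75, 120, 160 and 207. The magazine is empty and the tab is over to the left.

```bash
python3 -c "
from h import *
print(r.hand_in())"
```

```text
the job is handed in; nothing more can be done
None
```

The job is done and handed in: I tipped the gate first by pressing its left wing down, then pushed the slide left to its stop, and all four cells ran into the left tray.

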